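# Pump up the hydraulic hold-down on a carving blank

### The arm

A 6-joint arm with a two-finger parallel gripper is mounted at the origin on the work surface; the furniture and walls round the work are solid. World frame = base frame: x ahead of the robot, y to its left, z up, the work surface at z = 0. Lengths are in m, angles in rad, forces in N, time in s.
With the tool pointing down it reaches from about 0.425 to 0.95 m from the base axis. Payload 3.5 kg.
Tool frame: the origin (TCP) lies at the very end of the fingers, on their centre line; the grasp point (between the pads) lies 19 mm behind it; y points along the fingers, z is the direction in which the jaws open and shut, and the axes are right-handed (so a half turn about y gives the same grasp; the last joint's range is limited). The gripper opens to 85 mm and grips with 20 to 120 N. Pads are 22 mm wide; open, the fingers measure 114 mm over their backs; the gripper's body (76 mm by 85 mm) begins 54 mm behind the grasp point. The pads swing forward as they close: fully open they stand 13 mm farther back than shut.
Start: joints at [-1.368, 0.286, 1.577, -0, 1.279, -0.15], TCP at [0.233, -0.633, 0.231] pointing down, gripper open.
Joint ranges: [-2.77, 2.77], [-0.9, 2.22], [0.21, 2.48], [-1.53, 4.67], [0.24, 2.81], [-2.84, 2.84]. Speed limits (rad/s): [2.79, 2.79, 3.14, 3.14, 3.14, 3.14].

### API

Orientations are given as a unit quaternion [x, y, z, w].
In Python, from plant import ctrl, cams gives the robot as it stands.
- The arm moves only by the tool play_rows, never from a script. Its argument "steps" is a list of rows, each an object of numbers: "claw": the finger opening in cm, from 0 to 8.54; "tx", "ty", "tz": the shift along the tool's x, y, z in cm; "ax", "ay", "az": the turn, a rotation vector about the tool's x, y, z in degrees. A call has 1 to 12 rows; each row is the pose to reach, as a shift and turn from the pose commanded when the call began, along the tool's axes at that moment; what a row does not reach only later rows make up. A row lasts 1/12 s, in which the tool goes at most 41.7 mm and 7.16 degrees, less where a joint would pass 70% of its speed; a pose out of reach is approached as far as the arm can. A call with a gripper value outside its range is refused whole. The fingers move at their own pace and stop on an object; "grip_force" is the grip in N (left out, the last holds). Time passes only in rows, so rows that repeat a pose let the fingers close. It gives the time, the measured TCP pose, the force and the opening at its end, in the units of the state.
- ctrl.get_state(): the state, without advancing time (a new reading comes with each control period).
- cams.read_camera(name): name is "side" or "top"; returns (picture, depth): 480x640x3 uint8, blue, green, red; 480x640 float32, m along the optical axis (not along the pixel's ray), 0 where there is no reading.
- cams.camera_model(name): a dict with "intrinsics" (3x3 intrinsics, pixels), "rvec" (rotation vector, rad) and "tvec" (3), from world to camera coordinates, as OpenCV has them. Camera axes: x right, y down, z forward; pixel columns grow to the right and rows downward; lengths in m; the calibration is good to about 2 mm. A picture is of the moment at which its call begins. camera_model takes no time and is no camera call.
- ctrl.sign_off(): hands the job in, once; it reports no verdict.
The state is a dict: "time": time; "qpos": joint angles; "dq": joint speeds; "joint_efforts": joint torques, N m; "eef_pos": TCP position; "tcp_rot": TCP orientation; "contact_force": force on the tool from outside, world axes, zero at the start; "wrist_torque": the same for the moment, N m; "opening": opening from 0.0 (shut) to 1.0 (fully open).
Only numpy, scipy, OpenCV 4.12 (cv2) and the standard library are available. Lean on these libraries where they do the work, as an engineer would, in place of code of your own. Each camera call takes 0.05 s, during which the arm holds its last target.

### The job

Make the carving blank fast for work. First push the blank back with the fingertips, without lifting it, until it sits flat against the steel fence under the clamp foot; then press the black pump plunger all the way down and let it come up again, as many times as it takes, until the red indicator pin has popped fully out, and finish clear of everything. Work the clamp only by the plunger (do not touch the pin or the clamp foot) and leave the other things on the table alone.

Things in the scene. Friction and masses are not known exactly. Their poses are not given: they have to be found in the camera images.
- fixture: Hydraulic hold-down fixture, fixed to the table: grey base plate 155 x 200 mm, top 16 mm above the table. Origin on the table; own x points from its open front to the fence at the back, y left, z up. Plate: own x -90 to +65, y -95 to +105 mm. Seat for the blank: bright steel area, own x -78 to +28 mm, centred on y +50 mm. A copper pipe 46 mm above the table runs from the pump to behind the fence.
- fence_mid (a point): Middle of the fence's front face, 26 mm above the table, at own x +30, y +50 mm of the fixture; axes as the fixture's. The fence is a steel bar along y, 96 mm long, 13 mm high on the plate. The back edge of the blank must come flat to this face.
- blank_mid (a point): Centre (half-way up) of the loose carving blank, a pale wooden block with a pencilled rosette, 60 mm along its own x (front to back), 84 mm along its own y, 20 mm high, 0.06 to 0.13 kg, on the steel seat, a little skew, its back edge 10 to 28 mm short of the fence; own x points to the fence. Pushed home its centre is 30 mm in front of the fence's face. It slides easily (under 2 N).
- blank: The same blank; origin at the centre of its underside, axes as at blank_mid.
- plunger_top (a point): Top centre of the plunger's black palm cap (38 mm across, nearly flat on top), 110 mm above the table when up, on a grey pump barrel (radius 19 mm) at own x 0, y -58 mm of the fixture. Press straight down.
- plunger (a joint): Plunger travel in m: 0 = up (springs back), 0.016 = down on its stop; about 5 N at the top, 15 N at the bottom (more on the stop). Each full stroke lowers the clamp foot up to 2.7 mm; a ratchet keeps the gain while the plunger rises. Short strokes may gain nothing: press to the stop, then let it rise fully. 3 to 5 full strokes are needed; more do no harm.
- pin (a joint): Height in m that the red indicator pin (9 mm thick) stands out of its brass gland in front of the pump: near 0 = in, 0.014 = fully out. It stays in through the first strokes and comes out in the last two.
- pin_top (a point): Top of the red indicator pin at own x -58, y -58 mm of the fixture: about 36 mm above the table when in, 50 mm when fully out.
- foot: Round clamp foot (26 mm across, black rubber face, sprung) under the clamp head, over own x +10, y +50 mm of the fixture; origin at the middle of its lower face. At the start 4 to 8 mm above the top of the blank; it comes down as the pump is worked and presses on the blank with about 10 N at the end.
- boxwood_gouge: Bystander: carving gouge with a pale turned handle, 202 mm long, lying to the right of the fixture; leave alone.
- pencil: Bystander: green pencil, 154 mm long, to the left of the fixture; leave alone.
- mallet: Bystander: wooden mallet, 282 mm long, on the right; leave alone.
- oil_stone: Bystander: grey oil stone in a wooden tray, 178 mm long, on the left; leave alone.
- red_pencil: Bystander: red pencil, 124 mm long, behind the fixture; leave alone.
- eraser: Bystander: blue and white eraser, 42 mm long, to the right of the fixture; leave alone.
- clamp_head (a point): Top centre of the grey clamp head that hangs over the seat, 76 mm above the table: 32 mm across, centred 20 mm in front of the fence's face (so it overhangs to 36 mm in front of it); its arm and column lie behind it. Keep the gripper clear of it while pushing.

How it is judged:
On the way, in this order (a step that is already met when the one before it is completed fails the run):
1. the blank is pushed home: flat against the fence (within 2.5 mm, 3 degrees), before the clamp is pumped up (x of blank_mid in the frame of fence_mid above -0.0325 m and angle between the x axis of blank_mid and the x axis of fixture, either way round below 0.052 rad), for 0.2 s.
2. the plunger is pressed down (value of joint plunger above 0.012 m).
3. the indicator pin has popped fully out (at least 12 of 14 mm) (value of joint pin above 0.012 m), for 0.2 s.
At the end, for the whole second after the job is handed in: The blank lies flat against the fence (within 2.5 mm and 3 degrees), the clamp foot presses on it with more than 4 N, the red pin stands at least 12 of its 14 mm out, and the plunger has come up again (within 3 mm) (all of step 1 and value of joint pin above 0.012 m and value of joint plunger below 0.003 m and contact force between foot and blank above 4 N); the robot touches nothing.
It fails at once if the blank is lifted or tipped (z of blank_mid in the frame of fixture above 0.036 m or angle between blank_mid's own z axis and vertical above 0.2 rad).
It fails at once if the pin is touched by the robot (contact force between any of the fingers, the arm and pin above 1 N).
It fails at once if the clamp foot is touched by the robot (contact force between any of the fingers, the arm and foot above 1 N).
It fails at once if a bystander is moved more than 20 mm (distance of any of boxwood_gouge, pencil, mallet, oil_stone, red_pencil, eraser from where it was at the start of the episode above 0.02 m).
It also fails if it takes over 48 s, if anything falls off the work surface, if the arm or the gripper's body presses on something with over 40 N, if the wrist force passes 120 N, or if a joint passes its speed limit or range.

## Working session

There is one attempt and no reset: what is moved stays moved. The work goes in short steps, Python scripts to look and compute and a tool call to move; the robot and the scene stay as the last step left them, time stands still between calls to the robot, and variables do not carry over. Pictures are saved under pics/ and viewed, and the job is handed in when it is done.

Besides the shell and the picture viewer there is one more tool, called after "Emit:" by a JSON object that holds its "fn" and its "kwargs". play_rows: Moves the arm, as the interface text tells. Its arguments: {"type":"object","properties":{"steps":{"type":"array","items":{"type":"object","properties":{"claw":{"type":"number"},"tx":{"type":"number"},"ty":{"type":"number"},"tz":{"type":"number"},"ax":{"type":"number"},"ay":{"type":"number"},"az":{"type":"number"}}}},"grip_force":{"type":"number"}},"required":["steps"]}

```bash
mkdir -p pics; ls; python3 - <<'E'
from plant import ctrl,cams
import cv2,numpy as np
s=ctrl.get_state()
for k,v in s.items(): print(k,np.round(v,3))
for n in("side","top"):
    im,d=cams.read_camera(n); cv2.imwrite(f"pics/{n}0.png",im); np.savez(f"{n}0.npz",im=im,d=d)
    m=cams.camera_model(n); print(n,np.round(m["intrinsics"],1).tolist(),m["rvec"],m["tvec"], (d>0).mean())
E
```

```text
pics
time 0.0
qpos [-1.368  0.287  1.578  0.     1.279 -0.15 ]
dq [ 0.001 -0.001 -0.     0.001 -0.     0.   ]
joint_efforts [-1.0000e-03 -4.0598e+01 -2.9262e+01 -0.0000e+00  6.0000e-03 -0.0000e+00]
eef_pos [ 0.233 -0.633  0.23 ]
tcp_rot [-0.124  0.697 -0.695  0.124]
contact_force [-0.191  0.415 -0.402]
wrist_torque [-0.009 -0.041 -0.027]
opening 0.996
side [[454.8, 0.0, 321.3], [0.0, 454.8, 244.0], [0.0, 0.0, 1.0]] [ 0.09286711 -2.71019679  1.53911207] [0.46471631 0.08987252 1.06670436] 0.9936881510416666
top [[567.5, 0.0, 321.5], [0.0, 567.5, 252.2], [0.0, 0.0, 1.0]] [ 2.1643672  -2.11731468  0.19869608] [0.02785046 0.50008742 1.64732876] 0.9959928385416666
```

View pics/side0.png

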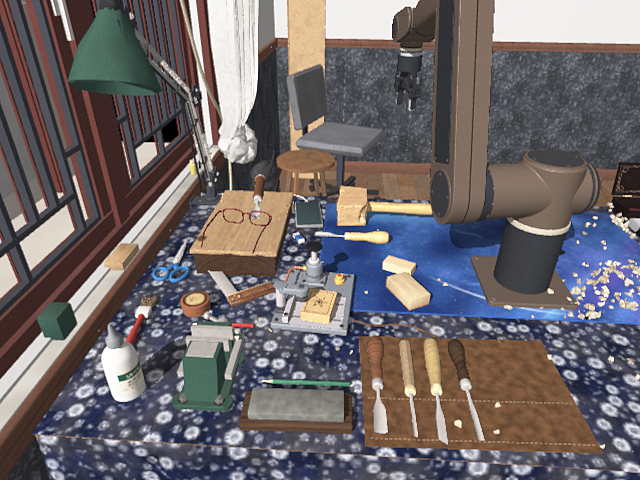

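View pics/top0.png

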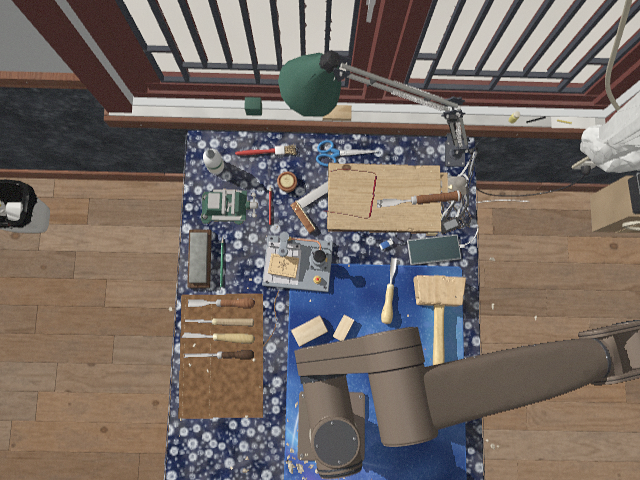

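```bash
python3 - <<'E'
import cv2,numpy as np
a=np.load("top0.npz")["im"][225:300,250:350]; cv2.imwrite("pics/topc.png",cv2.resize(a,None,fx=8,fy=8,interpolation=cv2.INTER_CUBIC))
a=np.load("side0.npz")["im"][225:340,260:370]; cv2.imwrite("pics/sidec.png",cv2.resize(a,None,fx=5,fy=5,interpolation=cv2.INTER_CUBIC))
E
```

```text
(no output)
```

View pics/topc.png

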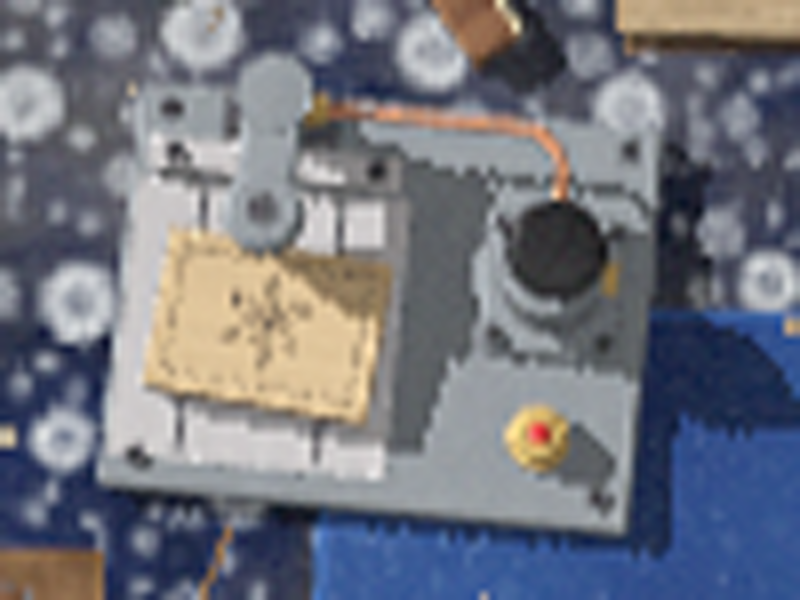

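View pics/sidec.png

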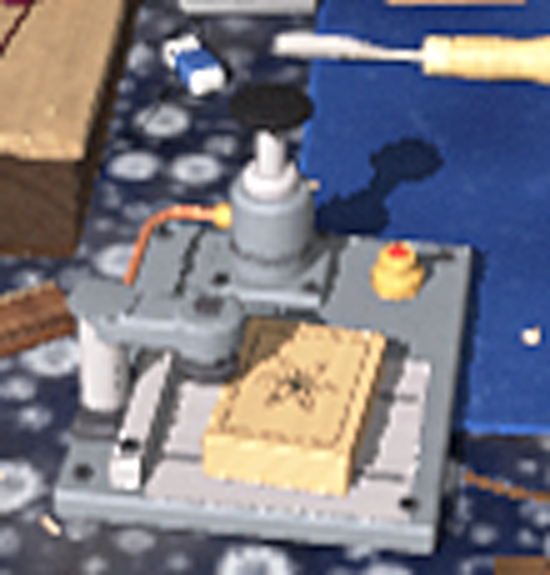

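```bash
cat > h.py <<'E'
import cv2,numpy as np
from plant import ctrl,cams
from scipy.spatial.transform import Rotation as R
def ray(n,uv,z):
    m=cams.camera_model(n);K=m["intrinsics"];Rm,_=cv2.Rodrigues(np.array(m["rvec"],float));t=np.array(m["tvec"],float)
    o=-Rm.T@t; d=Rm.T@np.linalg.solve(K,[uv[0],uv[1],1.]); return o+d*(z-o[2])/d[2]
def fit(own,w): # 2D rigid
    own=np.array(own,float);w=np.array(w)[:,:2]
    a=own-own.mean(0);b=w-w.mean(0)
    th=np.arctan2((a[:,0]*b[:,1]-a[:,1]*b[:,0]).sum(),(a*b).sum())
    c,s=np.cos(th),np.sin(th);M=np.array([[c,-s],[s,c]]);t=w.mean(0)-M@own.mean(0)
    return th,t,M,(w-(own@M.T+t))*1e3
def cr(x,y): return ((x+.5)/8-.5+250,(y+.5)/8-.5+225)
E
python3 - <<'E'
from h import *
im=np.load("top0.npz")["im"];
sub=im[225:300,250:350].astype(int)
yy,xx=np.mgrid[225:300,250:350]
dark=(sub.max(2)<60)&(abs(xx-319.5)<8)&(abs(yy-256)<8)
hsv=cv2.cvtColor(im[225:300,250:350],cv2.COLOR_BGR2HSV).astype(int)
pin=(hsv[...,1]>120)&((hsv[...,0]<40)|(hsv[...,0]>170))&(abs(xx-317)<7)&(abs(yy-279)<7)
wood=(hsv[...,1]>50)&(hsv[...,0]<30)&(xx<300)&(yy>250)&(yy<280)&(xx>266)
cap=(xx[dark].mean(),yy[dark].mean());pn=(xx[pin].mean(),yy[pin].mean())
print(dark.sum(),cap,pin.sum(),pn)
W=[ray("top",cap,.109),ray("top",pn,.030),ray("top",cr(263,208),.076),
 ray("top",cr(630,525),.016),ray("top",cr(655,125),.016),ray("top",cr(138,90),.016),ray("top",cr(103,478),.016)]
own=[(0,-58),(-58,-58),(10,50),(-90,-95),(65,-95),(65,105),(-90,105)]
th,t,M,r=fit(np.array(own)/1e3,W);print("th",th,"t",t);print(r.round(1))
c,_=cv2.findContours(wood.astype(np.uint8),0,1);c=max(c,key=cv2.contourArea);print(cv2.minAreaRect(c))
B=[ray("top",cr(*p),.036) for p in [(172,230),(393,264),(362,424),(147,383)]]
b=np.array(B)[:,:2];th2,t2,_,r2=fit(np.array([(30,42),(30,-42),(-30,-42),(-30,42)])/1e3,B);print("blank",th2,t2,r2.round(1), "in fixture",(M.T@(t2-t)*1e3).round(1),np.degrees(th2-th))
E
```

```text
101 (np.float64(319.83168316831683), np.float64(255.72277227722773)) 29 (np.float64(317.55172413793105), np.float64(279.2413793103448))
th -0.05605869392274993 t [0.48236024 0.10436138]
[[-1.5 -2. ]
 [-1.6 -0.9]
 [ 0.6 -0.4]
 [ 1.9  1.3]
 [-0.5  3.3]
 [-2.9 -0.2]
 [ 3.9 -1.2]]
((33.02852249145508, 40.505035400390625), (28.384933471679688, 20.56459617614746), 10.007980346679688)
blank -0.14704305589119526 [0.45854732 0.15207816] [[-0.9 -0.1]
 [ 0.5  0.4]
 [-0.4  1.4]
 [ 0.8 -1.7]] in fixture [-26.4  46.3] -5.213019942482517
```

```bash
cat >> h.py <<'E'
TH=-0.05606;T=np.array([.48236,.10436])
def f2w(x,y,z): c,s=np.cos(TH),np.sin(TH); return np.array([T[0]+(c*x-s*y)/1e3,T[1]+(s*x+c*y)/1e3,z/1e3])
def goal_R(yaw): # tool x along yaw, y down
    c,s=np.cos(yaw),np.sin(yaw); X=np.array([c,s,0]);Y=np.array([0,0,-1.]);return R.from_matrix(np.stack([X,Y,np.cross(X,Y)],1))
def plan(p,yaw=TH):
    s=ctrl.get_state();r=R.from_quat(s["tcp_rot"]);
    print("t (cm)",(r.inv().apply(np.array(p)-s["eef_pos"])*100).round(2),"rot deg",np.degrees((r.inv()*goal_R(yaw)).as_rotvec()).round(2))
def st():
    s=ctrl.get_state();p=np.array(s["eef_pos"]);c,q=np.cos(TH),np.sin(TH);d=p[:2]-T
    print("t",round(s["time"],2),"p",p.round(4),"own mm",((c*d[0]+q*d[1])*1e3).round(1),((-q*d[0]+c*d[1])*1e3).round(1),"F",np.round(s["contact_force"],1),"op",round(s["opening"],3))
E
python3 - <<'E'
from h import *
st();s=ctrl.get_state();print(R.from_quat(s["tcp_rot"]).as_matrix().round(3))
print(f2w(-76,48,22),f2w(-41,48,22),f2w(0,-58,110))
plan([.43,-.35,.2]);plan([.5,-.15,.18]);plan(f2w(-76,48,120))
plan(f2w(-76,48,120),TH+np.pi)
E
```

```text
t 0.1 p [ 0.2332 -0.6328  0.2301] own mm -207.5 -750.0 F [-0.5 -0.2  0.2] op 1.002
[[-0.938 -0.     0.346]
 [-0.346  0.002 -0.938]
 [-0.    -1.    -0.002]]
[0.40916886 0.15654292 0.022     ] [0.44411388 0.15458185 0.022     ] [0.47911022 0.04645112 0.11      ]
t (cm) [-28.24   3.06 -19.73] rot deg [ 1.0000e-02 -1.5657e+02 -1.7000e-01]
t (cm) [-41.72   5.1  -36.08] rot deg [ 1.0000e-02 -1.5657e+02 -1.7000e-01]
t (cm) [-43.79  11.16 -67.97] rot deg [ 1.0000e-02 -1.5657e+02 -1.7000e-01]
t (cm) [-43.79  11.16 -67.97] rot deg [1.200e-01 2.343e+01 1.000e-02]
```

Emit:
{"fn": "play_rows", "kwargs": {"steps": [{"tx":-28,"ty":2,"tz":-20,"ay":10,"claw":4},{"tx":-28,"ty":2,"tz":-20,"ay":10,"claw":4},{"tx":-28,"ty":2,"tz":-20,"ay":10,"claw":4},{"tx":-28,"ty":2,"tz":-20,"ay":10,"claw":4},{"tx":-28,"ty":2,"tz":-20,"ay":10,"claw":4},{"tx":-28,"ty":2,"tz":-20,"ay":10,"claw":4},{"tx":-28,"ty":2,"tz":-20,"ay":10,"claw":4},{"tx":-28,"ty":2,"tz":-20,"ay":10,"claw":4},{"tx":-28,"ty":2,"tz":-20,"ay":10,"claw":4},{"tx":-42,"ty":3,"tz":-36,"ay":23.4,"claw":4},{"tx":-42,"ty":3,"tz":-36,"ay":23.4,"claw":4},{"tx":-42,"ty":3,"tz":-36,"ay":23.4,"claw":4}]}}

```text
invalid input at $.steps[0]: expected keys claw, tx, ty, tz, ax, ay, az
```

```bash
python3 - <<'E'
from h import *
st();print(ctrl.get_state()["qpos"])
plan([.5,-.15,.2],TH+np.pi);plan(f2w(-76,48,140),TH+np.pi)
E
```

```text
t 0.1 p [ 0.2332 -0.6328  0.2301] own mm -207.5 -750.0 F [-0.5 -0.2  0.2] op 1.002
[-1.36796594e+00  2.87114333e-01  1.57802670e+00  2.94197203e-06
  1.27859383e+00 -1.50018969e-01]
t (cm) [-41.72   3.1  -36.08] rot deg [1.200e-01 2.343e+01 1.000e-02]
t (cm) [-43.79   9.16 -67.97] rot deg [1.200e-01 2.343e+01 1.000e-02]
```

All keys are needed.

Emit:
{"fn": "play_rows", "kwargs": {"steps": [{"tx":-28,"ty":2,"tz":-20,"ax":0,"ay":10,"az":0,"claw":4},{"tx":-28,"ty":2,"tz":-20,"ax":0,"ay":10,"az":0,"claw":4},{"tx":-28,"ty":2,"tz":-20,"ax":0,"ay":10,"az":0,"claw":4},{"tx":-28,"ty":2,"tz":-20,"ax":0,"ay":10,"az":0,"claw":4},{"tx":-28,"ty":2,"tz":-20,"ax":0,"ay":10,"az":0,"claw":4},{"tx":-28,"ty":2,"tz":-20,"ax":0,"ay":10,"az":0,"claw":4},{"tx":-28,"ty":2,"tz":-20,"ax":0,"ay":10,"az":0,"claw":4},{"tx":-28,"ty":2,"tz":-20,"ax":0,"ay":10,"az":0,"claw":4},{"tx":-28,"ty":2,"tz":-20,"ax":0,"ay":10,"az":0,"claw":4},{"tx":-42,"ty":3,"tz":-36,"ax":0,"ay":23.4,"az":0,"claw":4},{"tx":-42,"ty":3,"tz":-36,"ax":0,"ay":23.4,"az":0,"claw":4},{"tx":-42,"ty":3,"tz":-36,"ax":0,"ay":23.4,"az":0,"claw":4}]}}

```text
time: 1.1
eef_pos: [0.4704, -0.2346, 0.2052]
tcp_rot: [0.021, 0.707, -0.707, -0.022]
contact_force: [-0.1, 0.2, 0.5]
opening: 0.467
```

```bash
python3 - <<'E'
from h import *
st();print(ctrl.get_state()["qpos"])
plan([.5,-.15,.2],TH+np.pi);plan(f2w(-76,48,140),TH+np.pi)
E
```

```text
t 1.1 p [ 0.4704 -0.2346  0.2052] own mm 7.1 -339.1 F [-0.1  0.2  0.5] op 0.467
[-6.55628313e-01 -2.08226585e-02  1.96629192e+00 -1.68885810e-04
  1.19649543e+00  9.76131658e-01]
t (cm) [-2.43  0.52 -8.62] rot deg [ 0.   -0.28  0.02]
t (cm) [  8.49   6.53 -38.67] rot deg [ 0.   -0.28  0.02]
```

Emit:
{"fn": "play_rows", "kwargs": {"steps": [{"tx":-1,"ty":2,"tz":-20,"ax":0,"ay":0,"az":0,"claw":4},{"tx":-1,"ty":2,"tz":-20,"ax":0,"ay":0,"az":0,"claw":4},{"tx":-1,"ty":2,"tz":-20,"ax":0,"ay":0,"az":0,"claw":4},{"tx":-1,"ty":2,"tz":-20,"ax":0,"ay":0,"az":0,"claw":4},{"tx":-1,"ty":2,"tz":-20,"ax":0,"ay":0,"az":0,"claw":4},{"tx":8.5,"ty":6.5,"tz":-38.7,"ax":0,"ay":-0.3,"az":0,"claw":4},{"tx":8.5,"ty":6.5,"tz":-38.7,"ax":0,"ay":-0.3,"az":0,"claw":4},{"tx":8.5,"ty":6.5,"tz":-38.7,"ax":0,"ay":-0.3,"az":0,"claw":4},{"tx":8.5,"ty":6.5,"tz":-38.7,"ax":0,"ay":-0.3,"az":0,"claw":4},{"tx":8.5,"ty":6.5,"tz":-38.7,"ax":0,"ay":-0.3,"az":0,"claw":4},{"tx":8.5,"ty":6.5,"tz":-38.7,"ax":0,"ay":-0.3,"az":0,"claw":4},{"tx":8.5,"ty":6.5,"tz":-38.7,"ax":0,"ay":-0.3,"az":0,"claw":4}]}}

```text
time: 2.1
eef_pos: [0.4052, 0.1569, 0.1394]
tcp_rot: [-0.015, -0.707, 0.707, 0.017]
contact_force: [0.3, -0.8, 0.1]
opening: 0.469
```

```bash
python3 - <<'E'
from h import *
st();print(ctrl.get_state()["qpos"])
plan(f2w(-76,48,23),TH+np.pi)
im,d=cams.read_camera("side");np.savez("side1.npz",im=im,d=d)
cv2.imwrite("pics/side1.png",cv2.resize(im[180:340,220:400],None,fx=4,fy=4,interpolation=cv2.INTER_CUBIC)[:600])
E
```

```text
t 2.1 p [0.4052 0.1569 0.1394] own mm -80.0 48.2 F [ 0.3 -0.8  0.1] op 0.469
[ 1.35233462e-01 -1.62235607e-01  2.22533882e+00 -1.42182342e-04
  1.08092523e+00  1.75188475e+00]
t (cm) [-4.300e-01  1.164e+01  1.000e-02] rot deg [-0.03  0.59  0.14]
```

View pics/side1.png

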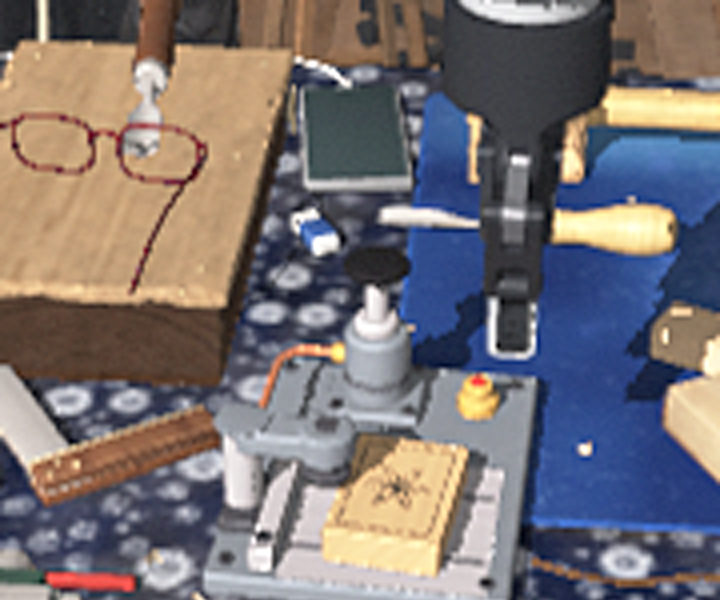

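Emit:
{"fn": "play_rows", "kwargs": {"steps": [{"tx":0,"ty":4,"tz":0,"ax":0,"ay":0.6,"az":0,"claw":4},{"tx":0,"ty":8,"tz":0,"ax":0,"ay":0.6,"az":0,"claw":4},{"tx":0,"ty":10,"tz":0,"ax":0,"ay":0.6,"az":0,"claw":4},{"tx":0,"ty":11,"tz":0,"ax":0,"ay":0.6,"az":0,"claw":4},{"tx":0,"ty":11.5,"tz":0,"ax":0,"ay":0.6,"az":0,"claw":4},{"tx":0,"ty":11.5,"tz":0,"ax":0,"ay":0.6,"az":0,"claw":4}]}}

```text
time: 2.65
eef_pos: [0.4079, 0.1545, 0.0256]
tcp_rot: [-0.022, -0.707, 0.707, 0.022]
contact_force: [0.5, 0.2, -0.3]
opening: 0.47
```

```bash
python3 - <<'E'
from h import *
st()
plan(f2w(-65,48,23),TH+np.pi);plan(f2w(-41,48,23),TH+np.pi)
im,d=cams.read_camera("side");np.savez("side2.npz",im=im,d=d)
cv2.imwrite("pics/side2.png",cv2.resize(im[240:340,260:380],None,fx=6,fy=6,interpolation=cv2.INTER_CUBIC)[:600])
E
```

```text
t 2.65 p [0.4079 0.1545 0.0256] own mm -77.2 45.9 F [ 0.5  0.2 -0.3] op 0.47
t (cm) [-1.22  0.26 -0.22] rot deg [-0.01 -0.38  0.01]
t (cm) [-3.62  0.26 -0.24] rot deg [-0.01 -0.38  0.01]
```

View pics/side2.png

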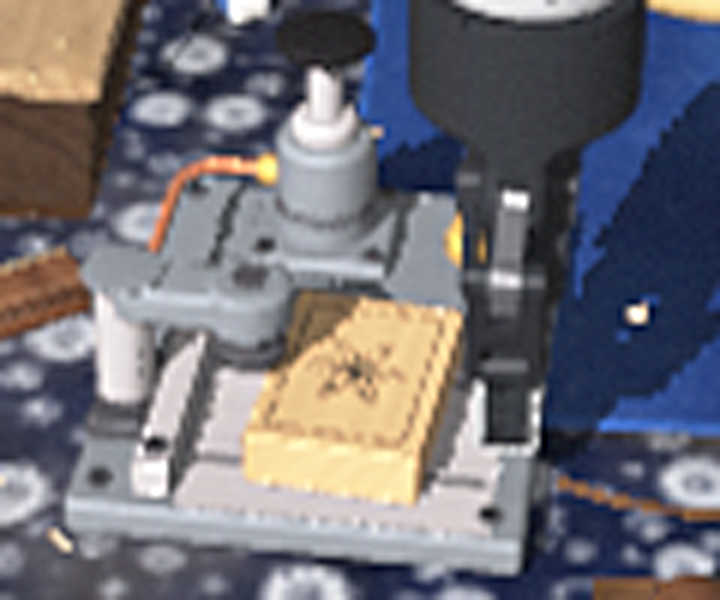

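Emit:
{"fn": "play_rows", "kwargs": {"steps": [{"tx":-0.3,"ty":0.3,"tz":-0.2,"ax":0,"ay":-0.4,"az":0,"claw":4},{"tx":-0.6,"ty":0.3,"tz":-0.2,"ax":0,"ay":-0.4,"az":0,"claw":4},{"tx":-0.9,"ty":0.3,"tz":-0.2,"ax":0,"ay":-0.4,"az":0,"claw":4},{"tx":-1.2,"ty":0.3,"tz":-0.2,"ax":0,"ay":-0.4,"az":0,"claw":4},{"tx":-1.5,"ty":0.3,"tz":-0.2,"ax":0,"ay":-0.4,"az":0,"claw":4},{"tx":-1.8,"ty":0.3,"tz":-0.2,"ax":0,"ay":-0.4,"az":0,"claw":4},{"tx":-2.1,"ty":0.3,"tz":-0.2,"ax":0,"ay":-0.4,"az":0,"claw":4},{"tx":-2.4,"ty":0.3,"tz":-0.2,"ax":0,"ay":-0.4,"az":0,"claw":4},{"tx":-2.6,"ty":0.3,"tz":-0.2,"ax":0,"ay":-0.4,"az":0,"claw":4},{"tx":-2.8,"ty":0.3,"tz":-0.2,"ax":0,"ay":-0.4,"az":0,"claw":4},{"tx":-3.0,"ty":0.3,"tz":-0.2,"ax":0,"ay":-0.4,"az":0,"claw":4},{"tx":-3.0,"ty":0.3,"tz":-0.2,"ax":0,"ay":-0.4,"az":0,"claw":4}]}}

```text
time: 3.7
eef_pos: [0.4376, 0.1556, 0.0227]
tcp_rot: [0.019, 0.707, -0.707, -0.019]
contact_force: [-0.1, 0.7, -0.0]
opening: 0.47
```

```bash
python3 - <<'E'
from h import *
st()
im,d=cams.read_camera("side");np.savez("side3.npz",im=im,d=d)
cv2.imwrite("pics/side3.png",cv2.resize(im[240:340,260:380],None,fx=6,fy=6,interpolation=cv2.INTER_CUBIC)[:600])
E
```

```text
t 3.7 p [0.4376 0.1556 0.0227] own mm -47.5 48.6 F [-0.1  0.7 -0. ] op 0.47
```

View pics/side3.png

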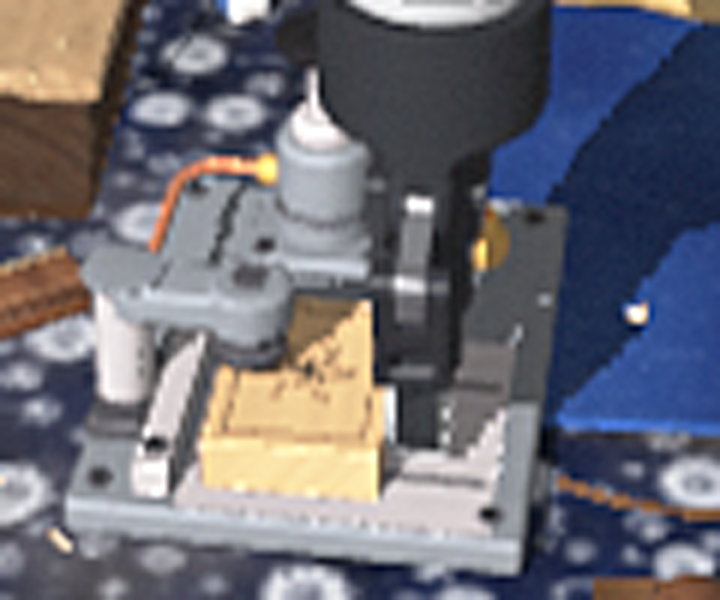

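Emit:
{"fn": "play_rows", "kwargs": {"steps": [{"tx":-0.2,"ty":0,"tz":0,"ax":0,"ay":0,"az":0,"claw":4},{"tx":-0.4,"ty":0,"tz":0,"ax":0,"ay":0,"az":0,"claw":4},{"tx":-0.5,"ty":0,"tz":0,"ax":0,"ay":0,"az":0,"claw":4},{"tx":-0.6,"ty":0,"tz":0,"ax":0,"ay":0,"az":0,"claw":4},{"tx":-0.6,"ty":0,"tz":0,"ax":0,"ay":0,"az":0,"claw":4}]}}

```text
time: 4.17
eef_pos: [0.4434, 0.1553, 0.0227]
tcp_rot: [0.019, 0.707, -0.707, -0.019]
contact_force: [-1.0, -0.2, -0.3]
opening: 0.469
```

```bash
python3 - <<'E'
from h import *
st()
im,d=cams.read_camera("side");np.savez("side3.npz",im=im,d=d)
cv2.imwrite("pics/side4.png",cv2.resize(im[240:340,260:380],None,fx=6,fy=6,interpolation=cv2.INTER_CUBIC)[:600])
E
```

```text
t 4.17 p [0.4434 0.1553 0.0227] own mm -41.8 48.6 F [-1.  -0.2 -0.3] op 0.469
```

View pics/side4.png

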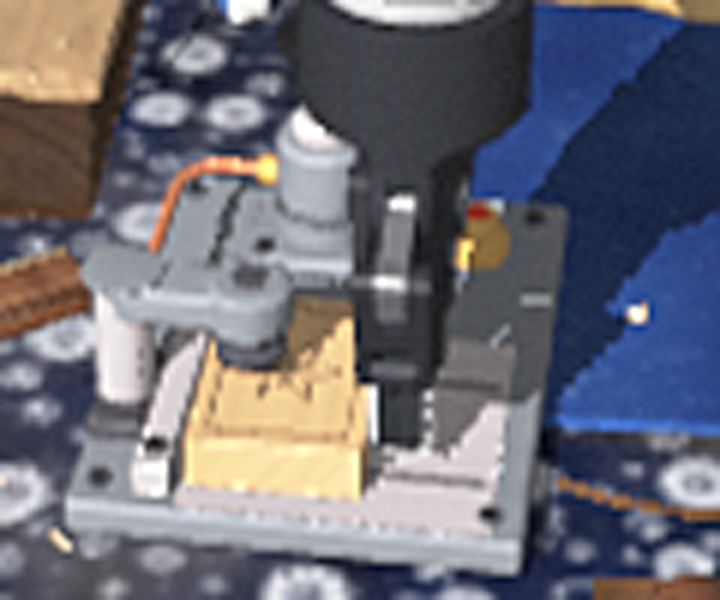

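Emit:
{"fn": "play_rows", "kwargs": {"steps": [{"tx":-0.1,"ty":0,"tz":0,"ax":0,"ay":0,"az":0,"claw":4},{"tx":-0.2,"ty":0,"tz":0,"ax":0,"ay":0,"az":0,"claw":4},{"tx":-0.3,"ty":0,"tz":0,"ax":0,"ay":0,"az":0,"claw":4},{"tx":-0.3,"ty":0,"tz":0,"ax":0,"ay":0,"az":0,"claw":4}]}}

```text
time: 4.55
eef_pos: [0.4462, 0.1551, 0.0226]
tcp_rot: [0.019, 0.707, -0.707, -0.019]
contact_force: [-0.6, -0.0, -0.9]
opening: 0.467
```

Emit:
{"fn": "play_rows", "kwargs": {"steps": [{"tx":-0.1,"ty":0,"tz":0,"ax":0,"ay":0,"az":0,"claw":4},{"tx":-0.2,"ty":0,"tz":0,"ax":0,"ay":0,"az":0,"claw":4},{"tx":-0.2,"ty":0,"tz":0,"ax":0,"ay":0,"az":0,"claw":4}]}}

```text
time: 4.8
eef_pos: [0.4464, 0.1551, 0.0223]
tcp_rot: [-0.017, -0.707, 0.707, 0.021]
contact_force: [-5.4, 1.2, 4.6]
opening: 0.469
```

```bash
python3 - <<'E'
from h import *
st()
im,d=cams.read_camera("side")
cv2.imwrite("pics/side5.png",cv2.resize(im[240:340,260:380],None,fx=6,fy=6,interpolation=cv2.INTER_CUBIC)[:600])
E
```

```text
t 4.8 p [0.4464 0.1551 0.0223] own mm -38.8 48.6 F [-5.4  1.2  4.6] op 0.469
```

View pics/side5.png

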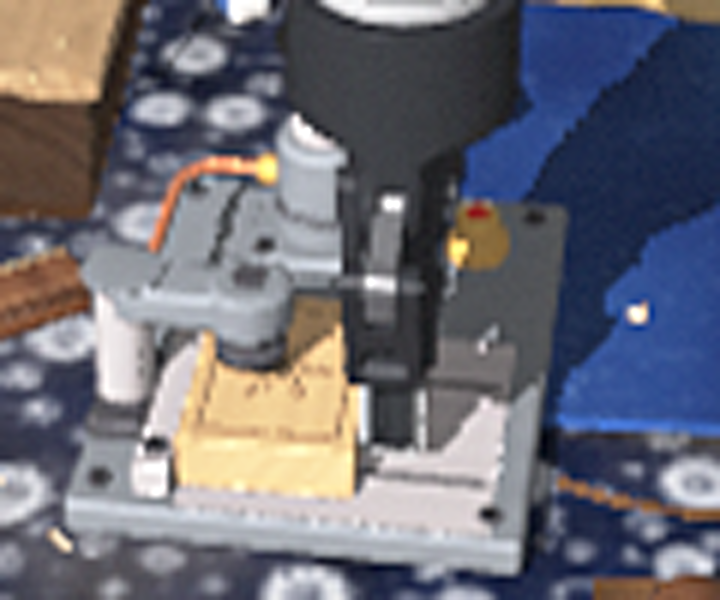

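Emit:
{"fn": "play_rows", "kwargs": {"steps": [{"tx":-0.1,"ty":0,"tz":0,"ax":0,"ay":0,"az":0,"claw":4},{"tx":-0.1,"ty":0,"tz":0,"ax":0,"ay":0,"az":0,"claw":4},{"tx":-0.1,"ty":0,"tz":0,"ax":0,"ay":0,"az":0,"claw":4},{"tx":-0.1,"ty":0,"tz":0,"ax":0,"ay":0,"az":0,"claw":4}]}}

```text
time: 5.18
eef_pos: [0.4464, 0.155, 0.0221]
tcp_rot: [-0.017, -0.707, 0.707, 0.022]
contact_force: [-6.8, 0.8, 6.4]
opening: 0.467
```

Emit:
{"fn": "play_rows", "kwargs": {"steps": [{"tx":0.5,"ty":0,"tz":0,"ax":0,"ay":0,"az":0,"claw":4},{"tx":1.5,"ty":0,"tz":0,"ax":0,"ay":0,"az":0,"claw":4},{"tx":3.0,"ty":0,"tz":0,"ax":0,"ay":0,"az":0,"claw":4},{"tx":3.5,"ty":-3,"tz":0,"ax":0,"ay":0,"az":0,"claw":4},{"tx":3.5,"ty":-7,"tz":0,"ax":0,"ay":0,"az":0,"claw":4},{"tx":3.5,"ty":-11,"tz":0,"ax":0,"ay":0,"az":0,"claw":0},{"tx":3.5,"ty":-14,"tz":0,"ax":0,"ay":0,"az":0,"claw":0},{"tx":3.5,"ty":-14,"tz":0,"ax":0,"ay":0,"az":0,"claw":0}]}}

```text
time: 5.85
eef_pos: [0.4186, 0.1575, 0.1704]
tcp_rot: [0.025, 0.708, -0.706, -0.013]
contact_force: [0.5, -0.2, 0.8]
opening: 0.05
```

```bash
python3 - <<'E'
from h import *
st();print(f2w(0,-58,110))
plan(f2w(0,-58,150),TH+np.pi)
for n,sl in(("side",np.s_[240:340,260:380]),("top",np.s_[225:300,250:350])):
    im,d=cams.read_camera(n);np.savez(n+"5.npz",im=im,d=d)
    cv2.imwrite(f"pics/{n}6.png",cv2.resize(im[sl],None,fx=6 if n=="side" else 8,fy=6 if n=="side" else 8,interpolation=cv2.INTER_CUBIC))
E
```

```text
t 5.85 p [0.4186 0.1575 0.1704] own mm -66.7 49.5 F [ 0.5 -0.2  0.8] op 0.05
[0.47911022 0.04645112 0.11      ]
t (cm) [-6.61  2.11 10.78] rot deg [ 0.16  0.15 -0.9 ]
```

View pics/side6.png

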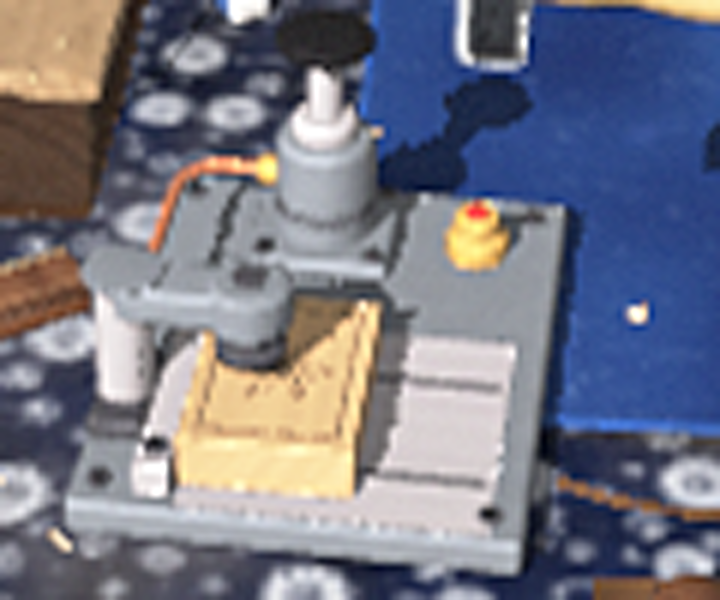

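View pics/top6.png

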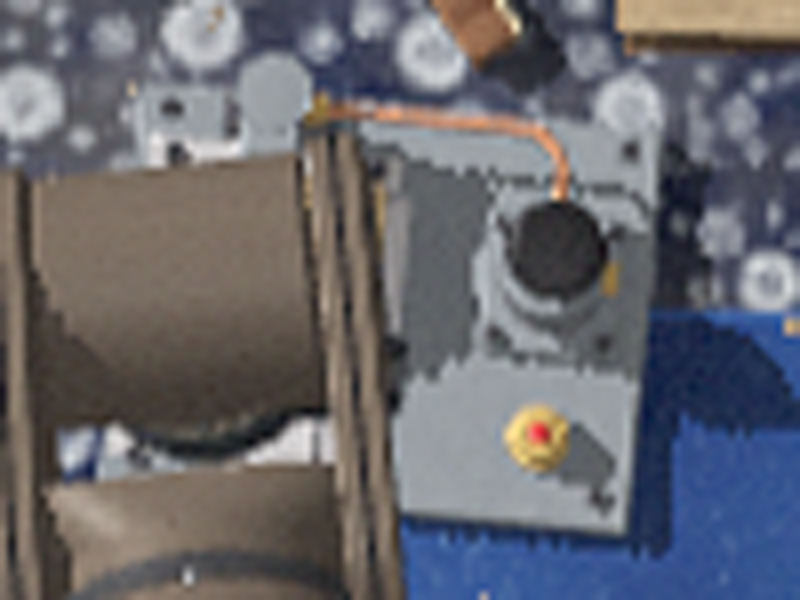

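```bash
python3 - <<'E'
from h import *
def cs(x,y): return ((x+.5)/6-.5+260,(y+.5)/6-.5+240)
P={k:ray("side",cs(*v[:2]),v[2]) for k,v in dict(LF=(357,466,.036),RF=(380,302,.036),LB=(178,440,.036),LFb=(355,497,.016),LBb=(180,487,.016),pFL=(527,550,.016),pFR=(563,208,.016),pBL=(70,505,.016),pin=(478,210,.036),cap=(325,38,.110)).items()}
c,s=np.cos(TH),np.sin(TH)
for k,p in P.items(): d=p[:2]-T; print(k,p.round(4),"own",np.round([1e3*(c*d[0]+s*d[1]),1e3*(-s*d[0]+c*d[1])],1))
a=P["RF"]-P["LF"];b=P["pFR"]-P["pFL"];print(np.degrees(np.arctan2(a[1],a[0])-np.arctan2(b[1],b[0])))
E
```

```text
LF [0.4574 0.2032 0.036 ] own [-30.4  97.3]
RF [0.4553 0.1129 0.036 ] own [-27.5   7. ]
LB [0.5177 0.1944 0.036 ] own [30.2 91.9]
LFb [0.4585 0.1954 0.016 ] own [-28.9  89.6]
LBb [0.5175 0.1947 0.016 ] own [30.1 92.1]
pFL [0.4006 0.2174 0.016 ] own [-87.9 108.3]
pFR [0.3894 0.0197 0.016 ] own [-88.  -89.7]
pBL [0.5529 0.2064 0.016 ] own [ 64.7 105.9]
pin [0.4221 0.0526 0.036 ] own [-57.2 -55.1]
cap [0.4796 0.0548 0.11  ] own [ -0.  -49.7]
1.9014434926097439
```

```bash
python3 - <<'E'
from h import *
def pc(n,im,d,box,thr=60):
    m=cams.camera_model(n);K=m["intrinsics"];Rm,_=cv2.Rodrigues(np.array(m["rvec"],float));t=np.array(m["tvec"],float)
    y0,y1,x0,x1=box;yy,xx=np.mgrid[y0:y1,x0:x1]
    k=(im[y0:y1,x0:x1].max(2)<thr)&(d[y0:y1,x0:x1]>0);z=d[y0:y1,x0:x1][k];u=xx[k];v=yy[k]
    p=np.stack([(u-K[0,2])/K[0,0]*z,(v-K[1,2])/K[1,1]*z,z],1);return (p-t)@Rm
for n,box in(("side",(240,253,304,325)),("top",(247,265,311,329))):
    a=np.load(n+"5.npz");p=pc(n,a["im"],a["d"],box);p=p[p[:,2]>.09];print(n,len(p),np.median(p,0).round(4),p.mean(0).round(4),p.min(0).round(4),p.max(0).round(4))
E
```

```text
side 123 [0.4803 0.0513 0.1076] [0.4801 0.0511 0.1073] [0.4637 0.0328 0.1014] [0.4973 0.0659 0.1097]
top 94 [0.4789 0.0442 0.1084] [0.4781 0.045  0.1085] [0.4619 0.0296 0.0997] [0.4954 0.061  0.1202]
```

Emit:
{"fn": "play_rows", "kwargs": {"steps": [{"tx":-6.6,"ty":2,"tz":10.8,"ax":0,"ay":0,"az":0,"claw":0},{"tx":-6.6,"ty":2,"tz":10.8,"ax":0,"ay":0,"az":0,"claw":0},{"tx":-6.6,"ty":2,"tz":10.8,"ax":0,"ay":0,"az":0,"claw":0},{"tx":-6.6,"ty":2,"tz":10.8,"ax":0,"ay":0,"az":0,"claw":0},{"tx":-6.6,"ty":2,"tz":10.8,"ax":0,"ay":0,"az":0,"claw":0},{"tx":-6.6,"ty":2,"tz":10.8,"ax":0,"ay":0,"az":0,"claw":0}]}}

```text
time: 6.45
eef_pos: [0.4728, 0.0456, 0.1407]
tcp_rot: [0.018, 0.707, -0.707, -0.021]
contact_force: [0.1, -0.2, -0.0]
opening: -0.001
```

```bash
python3 - <<'E'
from h import *
st();plan([.479,.047,.112],TH+np.pi)
E
```

```text
t 6.45 p [0.4728 0.0456 0.1407] own mm -6.2 -59.2 F [ 0.1 -0.2 -0. ] op -0.001
t (cm) [-0.62  2.87 -0.17] rot deg [0.04 0.06 0.22]
```

Emit:
{"fn": "play_rows", "kwargs": {"steps": [{"tx":-0.6,"ty":1,"tz":-0.2,"ax":0,"ay":0,"az":0,"claw":0},{"tx":-0.6,"ty":2.5,"tz":-0.2,"ax":0,"ay":0,"az":0,"claw":0},{"tx":-0.6,"ty":3.1,"tz":-0.2,"ax":0,"ay":0,"az":0,"claw":0},{"tx":-0.6,"ty":3.4,"tz":-0.2,"ax":0,"ay":0,"az":0,"claw":0},{"tx":-0.6,"ty":3.7,"tz":-0.2,"ax":0,"ay":0,"az":0,"claw":0},{"tx":-0.6,"ty":4.0,"tz":-0.2,"ax":0,"ay":0,"az":0,"claw":0},{"tx":-0.6,"ty":4.3,"tz":-0.2,"ax":0,"ay":0,"az":0,"claw":0},{"tx":-0.6,"ty":4.5,"tz":-0.2,"ax":0,"ay":0,"az":0,"claw":0},{"tx":-0.6,"ty":4.7,"tz":-0.2,"ax":0,"ay":0,"az":0,"claw":0},{"tx":-0.6,"ty":4.7,"tz":-0.2,"ax":0,"ay":0,"az":0,"claw":0}]}}

```text
time: 7.28
eef_pos: [0.4786, 0.0486, 0.0967]
tcp_rot: [0.017, 0.707, -0.706, -0.02]
contact_force: [-7.6, 3.5, 9.5]
opening: 0.001
```

Emit:
{"fn": "play_rows", "kwargs": {"steps": [{"tx":0,"ty":0.2,"tz":0,"ax":0,"ay":0,"az":0,"claw":0},{"tx":0,"ty":0.4,"tz":0,"ax":0,"ay":0,"az":0,"claw":0},{"tx":0,"ty":0.5,"tz":0,"ax":0,"ay":0,"az":0,"claw":0},{"tx":0,"ty":0.5,"tz":0,"ax":0,"ay":0,"az":0,"claw":0}]}}

```text
time: 7.62
eef_pos: [0.4789, 0.0486, 0.0939]
tcp_rot: [0.016, 0.707, -0.706, -0.021]
contact_force: [-11.5, 2.8, 21.8]
opening: -0.001
```

```bash
python3 - <<'E'
from h import *
st()
im,d=cams.read_camera("side")
cv2.imwrite("pics/side7.png",cv2.resize(im[220:340,250:380],None,fx=5,fy=5,interpolation=cv2.INTER_CUBIC)[:600])
E
```

```text
t 7.62 p [0.4789 0.0486 0.0939] own mm -0.4 -55.9 F [-11.5   2.8  21.8] op -0.001
```

View pics/side7.png

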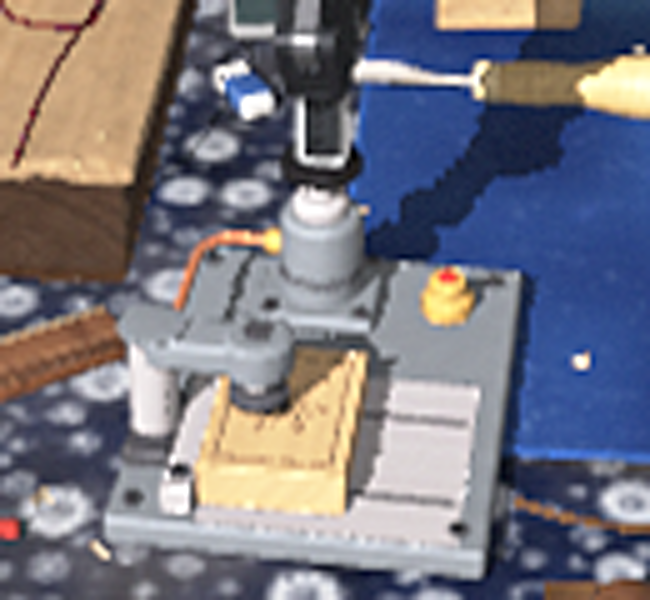

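Emit:
{"fn": "play_rows", "kwargs": {"steps": [{"tx":0,"ty":-1.2,"tz":0,"ax":0,"ay":0,"az":0,"claw":0},{"tx":0,"ty":-2.6,"tz":0,"ax":0,"ay":0,"az":0,"claw":0},{"tx":0,"ty":-2.6,"tz":0,"ax":0,"ay":0,"az":0,"claw":0},{"tx":0,"ty":-2.6,"tz":0,"ax":0,"ay":0,"az":0,"claw":0},{"tx":0,"ty":-2.6,"tz":0,"ax":0,"ay":0,"az":0,"claw":0}]}}

```text
time: 8.08
eef_pos: [0.4797, 0.0475, 0.116]
tcp_rot: [0.019, 0.707, -0.707, -0.019]
contact_force: [0.0, 0.4, -0.3]
opening: -0.001
```

Emit:
{"fn": "play_rows", "kwargs": {"steps": [{"tx":0,"ty":0.5,"tz":0,"ax":0,"ay":0,"az":0,"claw":0},{"tx":0,"ty":0.9,"tz":0,"ax":0,"ay":0,"az":0,"claw":0},{"tx":0,"ty":1.3,"tz":0,"ax":0,"ay":0,"az":0,"claw":0},{"tx":0,"ty":1.7,"tz":0,"ax":0,"ay":0,"az":0,"claw":0},{"tx":0,"ty":2.1,"tz":0,"ax":0,"ay":0,"az":0,"claw":0},{"tx":0,"ty":2.4,"tz":0,"ax":0,"ay":0,"az":0,"claw":0},{"tx":0,"ty":2.6,"tz":0,"ax":0,"ay":0,"az":0,"claw":0},{"tx":0,"ty":2.6,"tz":0,"ax":0,"ay":0,"az":0,"claw":0},{"tx":0,"ty":2.6,"tz":0,"ax":0,"ay":0,"az":0,"claw":0}]}}

```text
time: 8.83
eef_pos: [0.4804, 0.0472, 0.0939]
tcp_rot: [0.018, 0.707, -0.707, -0.02]
contact_force: [-11.4, 1.7, 24.4]
opening: 0.005
```

Emit:
{"fn": "play_rows", "kwargs": {"steps": [{"tx":0,"ty":-1.2,"tz":0,"ax":0,"ay":0,"az":0,"claw":0},{"tx":0,"ty":-2.6,"tz":0,"ax":0,"ay":0,"az":0,"claw":0},{"tx":0,"ty":-2.6,"tz":0,"ax":0,"ay":0,"az":0,"claw":0},{"tx":0,"ty":-2.6,"tz":0,"ax":0,"ay":0,"az":0,"claw":0},{"tx":0,"ty":-2.6,"tz":0,"ax":0,"ay":0,"az":0,"claw":0}]}}

```text
time: 9.25
eef_pos: [0.4793, 0.0472, 0.115]
tcp_rot: [0.018, 0.707, -0.707, -0.02]
contact_force: [-0.3, -0.2, -0.3]
opening: 0.002
```

```bash
python3 - <<'E'
from h import *
st()
im,d=cams.read_camera("side")
cv2.imwrite("pics/side8.png",cv2.resize(im[220:340,250:380],None,fx=5,fy=5,interpolation=cv2.INTER_CUBIC)[:600])
E
```

```text
t 9.25 p [0.4793 0.0472 0.115 ] own mm 0.2 -57.3 F [-0.3 -0.2 -0.3] op 0.002
```

View pics/side8.png

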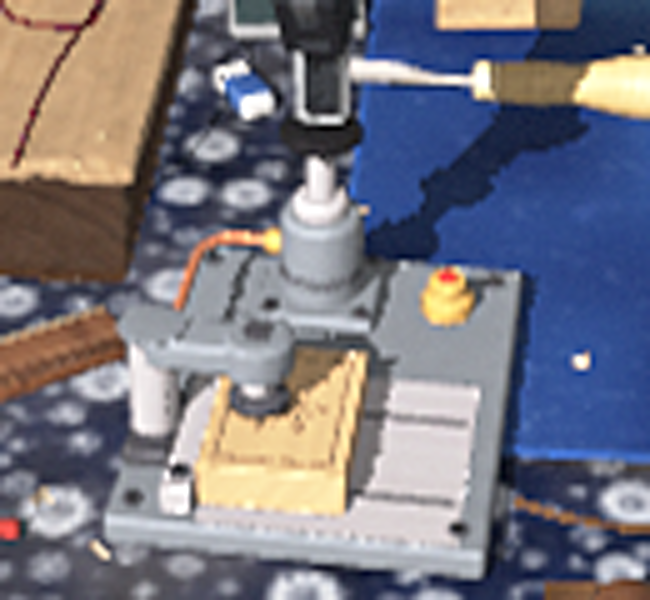

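The foot has come down after two strokes and the pin is still in. I'll do two more strokes.

Emit:
{"fn": "play_rows", "kwargs": {"steps": [{"tx":0,"ty":0.5,"tz":0,"ax":0,"ay":0,"az":0,"claw":0},{"tx":0,"ty":0.9,"tz":0,"ax":0,"ay":0,"az":0,"claw":0},{"tx":0,"ty":1.3,"tz":0,"ax":0,"ay":0,"az":0,"claw":0},{"tx":0,"ty":1.7,"tz":0,"ax":0,"ay":0,"az":0,"claw":0},{"tx":0,"ty":2.1,"tz":0,"ax":0,"ay":0,"az":0,"claw":0},{"tx":0,"ty":2.4,"tz":0,"ax":0,"ay":0,"az":0,"claw":0},{"tx":0,"ty":2.6,"tz":0,"ax":0,"ay":0,"az":0,"claw":0},{"tx":0,"ty":2.6,"tz":0,"ax":0,"ay":0,"az":0,"claw":0},{"tx":0,"ty":2.6,"tz":0,"ax":0,"ay":0,"az":0,"claw":0}]}}

```text
time: 10.05
eef_pos: [0.4804, 0.0471, 0.0939]
tcp_rot: [-0.018, -0.707, 0.707, 0.02]
contact_force: [-11.2, 0.5, 24.1]
opening: -0.006
```

Emit:
{"fn": "play_rows", "kwargs": {"steps": [{"tx":0,"ty":-1.2,"tz":0,"ax":0,"ay":0,"az":0,"claw":0},{"tx":0,"ty":-2.6,"tz":0,"ax":0,"ay":0,"az":0,"claw":0},{"tx":0,"ty":-2.6,"tz":0,"ax":0,"ay":0,"az":0,"claw":0},{"tx":0,"ty":-2.6,"tz":0,"ax":0,"ay":0,"az":0,"claw":0},{"tx":0,"ty":-2.6,"tz":0,"ax":0,"ay":0,"az":0,"claw":0}]}}

```text
time: 10.47
eef_pos: [0.4794, 0.0472, 0.1151]
tcp_rot: [0.018, 0.707, -0.707, -0.02]
contact_force: [-0.2, 0.3, -0.2]
opening: -0.002
```

Emit:
{"fn": "play_rows", "kwargs": {"steps": [{"tx":0,"ty":0.5,"tz":0,"ax":0,"ay":0,"az":0,"claw":0},{"tx":0,"ty":0.9,"tz":0,"ax":0,"ay":0,"az":0,"claw":0},{"tx":0,"ty":1.3,"tz":0,"ax":0,"ay":0,"az":0,"claw":0},{"tx":0,"ty":1.7,"tz":0,"ax":0,"ay":0,"az":0,"claw":0},{"tx":0,"ty":2.1,"tz":0,"ax":0,"ay":0,"az":0,"claw":0},{"tx":0,"ty":2.4,"tz":0,"ax":0,"ay":0,"az":0,"claw":0},{"tx":0,"ty":2.6,"tz":0,"ax":0,"ay":0,"az":0,"claw":0},{"tx":0,"ty":2.6,"tz":0,"ax":0,"ay":0,"az":0,"claw":0},{"tx":0,"ty":2.6,"tz":0,"ax":0,"ay":0,"az":0,"claw":0}]}}

```text
time: 11.22
eef_pos: [0.4802, 0.0472, 0.0939]
tcp_rot: [-0.017, -0.707, 0.707, 0.02]
contact_force: [-11.4, 0.4, 26.0]
opening: 0.001
```

Emit:
{"fn": "play_rows", "kwargs": {"steps": [{"tx":0,"ty":-1.2,"tz":0,"ax":0,"ay":0,"az":0,"claw":0},{"tx":0,"ty":-2.6,"tz":0,"ax":0,"ay":0,"az":0,"claw":0},{"tx":0,"ty":-2.6,"tz":0,"ax":0,"ay":0,"az":0,"claw":0},{"tx":0,"ty":-2.6,"tz":0,"ax":0,"ay":0,"az":0,"claw":0},{"tx":0,"ty":-2.6,"tz":0,"ax":0,"ay":0,"az":0,"claw":0}]}}

```text
time: 11.63
eef_pos: [0.4793, 0.0472, 0.1149]
tcp_rot: [0.018, 0.707, -0.707, -0.02]
contact_force: [0.1, 0.4, -0.2]
opening: 0.003
```

```bash
python3 - <<'E'
from h import *
st()
im,d=cams.read_camera("side")
cv2.imwrite("pics/side9.png",cv2.resize(im[220:340,250:380],None,fx=5,fy=5,interpolation=cv2.INTER_CUBIC)[:600])
E
```

```text
t 11.63 p [0.4793 0.0472 0.1149] own mm 0.1 -57.3 F [ 0.1  0.4 -0.2] op 0.003
```

View pics/side9.png

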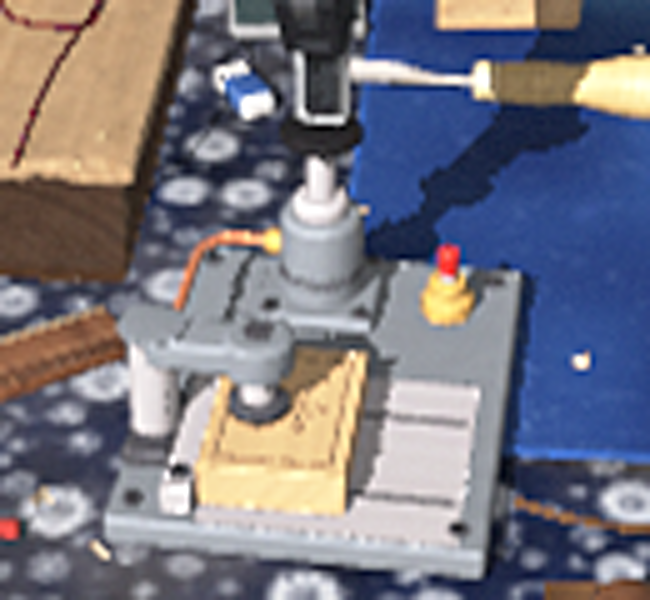

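The pin is out, with its top at about (449,247) in the crop. I'll do another stroke and see if it rises any further, since extra strokes do no harm.

Emit:
{"fn": "play_rows", "kwargs": {"steps": [{"tx":0,"ty":0.5,"tz":0,"ax":0,"ay":0,"az":0,"claw":0},{"tx":0,"ty":0.9,"tz":0,"ax":0,"ay":0,"az":0,"claw":0},{"tx":0,"ty":1.3,"tz":0,"ax":0,"ay":0,"az":0,"claw":0},{"tx":0,"ty":1.7,"tz":0,"ax":0,"ay":0,"az":0,"claw":0},{"tx":0,"ty":2.1,"tz":0,"ax":0,"ay":0,"az":0,"claw":0},{"tx":0,"ty":2.4,"tz":0,"ax":0,"ay":0,"az":0,"claw":0},{"tx":0,"ty":2.6,"tz":0,"ax":0,"ay":0,"az":0,"claw":0},{"tx":0,"ty":2.6,"tz":0,"ax":0,"ay":0,"az":0,"claw":0},{"tx":0,"ty":2.6,"tz":0,"ax":0,"ay":0,"az":0,"claw":0}]}}

```text
time: 12.43
eef_pos: [0.4803, 0.0471, 0.0939]
tcp_rot: [-0.018, -0.707, 0.707, 0.02]
contact_force: [-10.9, 0.1, 23.9]
opening: 0.001
```

Emit:
{"fn": "play_rows", "kwargs": {"steps": [{"tx":0,"ty":-1.2,"tz":0,"ax":0,"ay":0,"az":0,"claw":0},{"tx":0,"ty":-2.6,"tz":0,"ax":0,"ay":0,"az":0,"claw":0},{"tx":0,"ty":-6,"tz":0,"ax":0,"ay":0,"az":0,"claw":0},{"tx":0,"ty":-10,"tz":0,"ax":0,"ay":0,"az":0,"claw":0},{"tx":0,"ty":-14,"tz":3,"ax":0,"ay":0,"az":0,"claw":0},{"tx":0,"ty":-14,"tz":7,"ax":0,"ay":0,"az":0,"claw":0},{"tx":0,"ty":-14,"tz":11,"ax":0,"ay":0,"az":0,"claw":0},{"tx":0,"ty":-14,"tz":15,"ax":0,"ay":0,"az":0,"claw":0},{"tx":0,"ty":-14,"tz":19,"ax":0,"ay":0,"az":0,"claw":0},{"tx":0,"ty":-14,"tz":22,"ax":0,"ay":0,"az":0,"claw":0},{"tx":0,"ty":-14,"tz":22,"ax":0,"ay":0,"az":0,"claw":0},{"tx":0,"ty":-14,"tz":22,"ax":0,"ay":0,"az":0,"claw":0}]}}

```text
time: 13.43
eef_pos: [0.4679, -0.1737, 0.2293]
tcp_rot: [0.02, 0.707, -0.706, -0.021]
contact_force: [-0.0, 1.3, -0.7]
opening: -0.003
```

```bash
python3 - <<'E'
from h import *
st()
im,d=cams.read_camera("side")
cv2.imwrite("pics/side10.png",cv2.resize(im[220:340,250:380],None,fx=5,fy=5,interpolation=cv2.INTER_CUBIC)[:600])
im,d=cams.read_camera("top")
cv2.imwrite("pics/top10.png",cv2.resize(im[225:300,250:350],None,fx=8,fy=8,interpolation=cv2.INTER_CUBIC)[:600])
E
```

```text
t 13.43 p [ 0.4679 -0.1737  0.2293] own mm 1.1 -278.4 F [-0.   1.3 -0.7] op -0.003
```

View pics/side10.png

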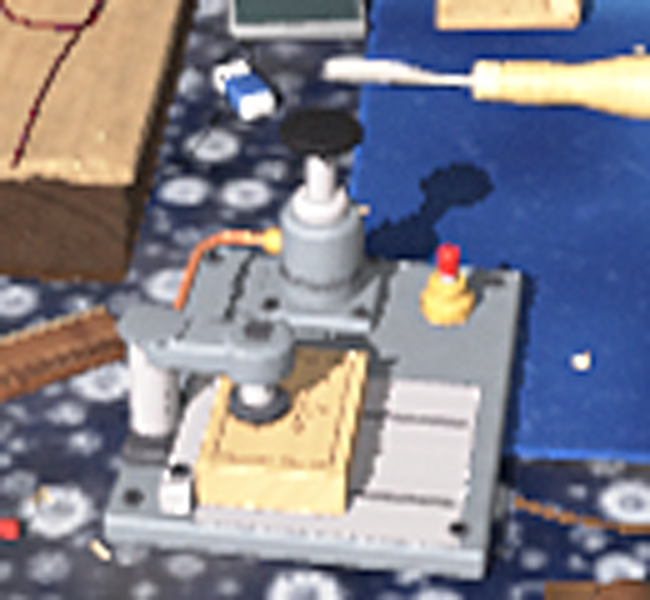

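View pics/top10.png

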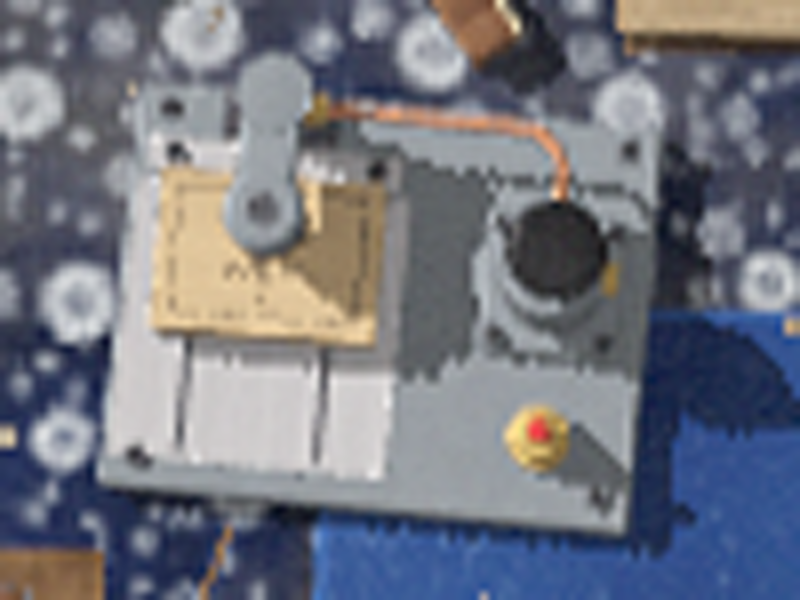

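The pin stands the same after stroke 5 as after stroke 4, so it is fully out. The blank lies square to the fence in the top view, the plunger is up, and the arm is clear.

```bash
python3 -c "
from h import *
st();print(ctrl.sign_off())"
```

```text
t 13.53 p [ 0.4682 -0.1718  0.2296] own mm 1.3 -276.5 F [0.3 0.5 0. ] op -0.0
the job is handed in; nothing more can be done
None
```

The blank is home against the fence, the clamp is pumped up, and the job was handed in at 13.5 s of the 48 s. The hand-in gives no verdict.

- **Blank:** I pushed it about 26 mm along the seat with two spread fingertips. It stopped dead against the fence, with about 7 N pushing back.
- **Pumping:** I made five full strokes. Each time the fingertips stopped at z = 0.0939 m with 22–26 N, then rose clear of the cap so the plunger could come up.
- **Last checks:** In the final pictures the blank lies square to the fence, the foot is down on it and the plunger is up. The pin stood the same height after strokes 4 and 5, so it is fully out. The arm was clear, with no contact force beyond sensor noise.
- **Disagreements:**
    - One hand-picked side-view measurement put the blank 1.9° off square, still inside the 3° limit. One corner was hard to pick; the top view and the dead stop against the fence suggest it sits flatter.
    - The two cameras placed the plunger cap about 6 mm apart. I aimed between them, and every stroke reached the stop.
- **Not measured:** I could not read the foot's force on the blank. I also checked the bystanders only by eye, in cropped pictures that did not show all of them; nothing in view had moved.

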